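Unlock the slide chest by feel

TASK

Unlock the cream slide chest: take the key with the flat paddle handle out of the wooden key block, put it into the lock on top of the chest and, under light pressure, turn it gently back and forth until the blade finds the hidden keyway and the key goes fully home, collar on the lock. Then turn it clockwise (seen from above) about 50 degrees or more, to open, and let go, leaving the key standing fully home in the lock. Never force the key: keep its load on the lock below 25 N; leave the other key and everything else on the bench where it is.

Things in the scene. Friction and masses are not known exactly. Their poses are not given: they have to be found in the camera images.
- key_handle (a point): Centre of the black paddle handle of the key to use, which stands upright in a hole of the wooden key block. Handle: 42 mm wide along its x, 12 mm thick along its y, 40 mm high; pinch it across the 12 mm. Its underside is 20 mm, the key's shoulder 32 mm below this point. The key weighs about 100 g; its z runs up.
- key_shoulder (a point): Centre of the underside of the key's round collar (36 mm across, 4 mm thick), 32 mm below the handle's centre. Below it a round shank 18 mm long, 21 mm across, its lowest 5 mm tapering to 17 mm, ends in the blade. In the block the shoulder rests on the block's top, 40 mm above the table.
- key_tip (a point): Lower end of the key, 30 mm below the shoulder: a flat steel blade 20 mm wide along x, 4 mm thick along y, 12 mm long, its foot tapering to 3.4 mm. The blade lies in the plane of the paddle.
- pin_key_handle (a point): Centre of the round knob (26 mm across, 22 mm high) of another key, which stands in the block's other hole, 80 mm away; its bit is a round pin and it is not to be moved.
- key_block: Fixed wooden block 70 x 160 x 40 mm (x, y, z), origin at the centre of its underside; two 25 mm holes on its y axis at +40 and -40 mm. Which key stands in which hole varies.
- lock_rim (a point): Centre of the lock's mouth, on top of a 50 mm square, 14 mm high steel head on the chest; x, y along the chest's sides, z up. The bore is round, 23 mm across, upright, with a 3 mm chamfer. A thin rubber flap (no resistance) hides the inside. Key fully home: its collar sits on the mouth, its shoulder at this point.
- keyway (a point): Centre, on the bore's axis 20 mm below the mouth, of the top of a disc with a slot 22 x 6 mm, the keyway. The slot's long side lies along the lock's x turned about z (anticlockwise from above) by a hidden angle from 0.25 to 1.2 rad (for cam = 0). In line to about 0.1 rad the blade slips through, and the key can go down home.
- disc_stop (a point): Point 25 mm below the mouth, to which the disc can be pushed: it is sprung, and a blade out of line stands on it. It yields 5 mm under 2 N rising to 9 N, then stops hard. When the blade slips into the slot the disc springs back up round it and the pressure vanishes.
- chest: Fixed cream steel slide chest 180 x 220 x 82 mm (x, y, z), origin at the centre of its underside; the lock is 45 mm from its centre towards its own -x side. The lock and its inner parts belong to it.
- cam (a joint): Turn of the lock's cam, in rad: 0 locked (as at the start), growing clockwise seen from above, hard stops at -0.3 and 1.2; open from 0.8 on. It turns with the slot, stays where it is left and needs about 0.07 N m; the drag of a lightly pressed blade (under 9 N) does not turn it. The slot's hidden angle holds for cam = 0, which this value does not show.
- dish: Bystander: glass culture dish on the chest, 60 mm across, 24 high mm; origin at the centre of its underside.
- reagent: Bystander: amber reagent bottle, 56 mm across, 120 high mm; origin at the centre of its underside.
- beaker: Bystander: glass beaker, 70 mm across, 85 high mm; origin at the centre of its underside.
- slide_box: Bystander: grey plastic slide box 90 x 170 x 32 high mm; origin at the centre of its underside.
- mug: Bystander: white mug 80 mm across, 90 high mm; origin at the centre of its underside.
- needle: Bystander: wood-handled mounted needle 150 mm long, lying along its x.
- jar: Bystander: glass jar 60 mm across, 75 high mm; origin at the centre of its underside.

How it is judged:
By the outcome, as a careful person would: the job done as asked, in the order asked, and still so for the second after the job is handed in, with the robot touching nothing.
It also fails if it takes over 61 s, if anything falls off the work surface, if the arm or the gripper's body presses on something with over 40 N, if the wrist force passes 120 N, or if a joint passes its speed limit or range.

ROBOT

A 6-joint arm with a two-finger parallel gripper is mounted at the origin on the work surface. World frame = base frame: x ahead of the robot, y to its left, z up, the work surface at z = 0. Lengths are in m, angles in rad, forces in N, time in s.
With the tool pointing down it reaches from about 0.375 to 0.975 m from the base axis. Payload 3.8 kg.
Tool frame: the origin (TCP) lies midway between the tips of the shut fingers; the grasp point (between the pads) lies 19 mm behind it; z points along the fingers, y is the direction in which the jaws open and shut (so a half turn about z gives the same grasp; the last joint's range is limited). The gripper opens to 85 mm and grips with 20 to 120 N. Pads are 22 mm wide; open, the fingers measure 114 mm over their backs; the gripper's body (76 mm by 85 mm) begins 54 mm behind the grasp point. The pads swing forward as they close: fully open they stand 13 mm farther back than shut.
Start: joints at [-0.037, 0.264, 1.604, -0, 1.274, -0.037], TCP at [0.675, -0, 0.202] pointing down, gripper open.
Joint ranges: [-2.63, 2.63], [-0.94, 2.18], [0.31, 2.57], [-1.31, 4.45], [0, 2.66], [-2.55, 2.55]. Speed limits (rad/s): [2.57, 2.57, 3.14, 3.14, 3.14, 3.14].

INTERFACE

Orientations are given as a rotation vector (axis times angle).
In Python, from workcell import bot gives the robot as it stands.
- The arm moves only by the tool drive_tool, never from a script. Its argument "steps" is a list of rows, each a list of 2 entries, a list of its own where there are three numbers: the shift along the tool's x, y, z in mm, then the turn about the tool's z in degrees. In form: [[[dx, dy, dz], twist], ...]. A call has 1 to 8 rows; each row shifts and turns the commanded pose from where the row before left it, along the tool's axes as they then stand; what a row does not reach is not made up. A row lasts 1/12 s, in which the tool goes at most 41.7 mm and 7.16 degrees, less where a joint would pass 70% of its speed; a pose out of reach is approached as far as the arm can. A call is refused whole if a number of a shift passes 41.7 or a number of a turn 7.16, either way. A call with a gripper value outside its range is refused whole. "jaw" is the opening, from 0 (shut) to 1 (fully open), set as the call begins (left out, the last holds). The fingers move at their own pace and stop on an object; "force" is the grip in N (left out, the last holds). Time passes only in rows, so rows that do not move let the fingers close. It gives the time, the measured TCP pose, the force and the opening at its end, in the units of the state.
- bot.read_state(): the state, without advancing time (a new reading comes with each control period).
- bot.read_camera(name): name is "scene" or "side" or "wrist"; returns the picture (384x512x3 uint8, red, green, blue); there is no depth.
- bot.camera_info(name): a dict with "fx", "fy", "cx", "cy" (pixels), "D" ([k1, k2, p1, p2, k3] as OpenCV has them; the pictures are not rectified), "position" and "attitude" of the camera in the world. Camera axes: x right, y down, z forward; pixel columns grow to the right and rows downward; lengths in m; the calibration is good to about 2 mm. A picture is of the moment at which its call begins: read the wrist's pose just before it. camera_info takes no time and is no camera call; for the wrist camera it gives the pose at the moment of the call.
- bot.finish_job(): hands the job in, once; it reports no verdict.
The state is a dict: "time": time; "q": joint angles; "joint_vel": joint speeds; "joint_torque": joint torques, N m; "tool_pos": TCP position; "tcp_rot": TCP orientation; "wrist_force": force on the tool from outside, world axes, zero at the start; "torque": the same for the moment, N m; "width": opening from 0.0 (shut) to 1.0 (fully open).
Only numpy, scipy, OpenCV 4.12 (cv2) and the standard library are available. Lean on these libraries where they do the work, as an engineer would, in place of code of your own. Each camera call takes 0.05 s, during which the arm holds its last target.

## Working session

There is one attempt and no reset: what is moved stays moved. The work goes in short steps, Python scripts to look and compute and a tool call to move; the robot and the scene stay as the last step left them, time stands still between calls to the robot, and variables do not carry over. Pictures are saved under pics/ and viewed, and the job is handed in when it is done.

Besides the shell and the picture viewer there is one more tool, called after ">>>" in YAML: its name, and indented under it one key for each argument. drive_tool: Moves the arm, as the interface text tells. Its arguments: {"type":"object","properties":{"steps":{"type":"array","items":{"type":"array"}},"jaw":{"type":"number"},"force":{"type":"number"}},"required":["steps"]}

```bash
ls; mkdir -p pics; python3 - <<'E'
from workcell import bot
import cv2
s=bot.read_state();print(s)
for n in ["scene","side","wrist"]:
    print(n,bot.camera_info(n))
    cv2.imwrite(f"pics/{n}0.png",cv2.cvtColor(bot.read_camera(n),cv2.COLOR_RGB2BGR))
E
```

```text
pics
{'time': 0.0, 'q': array([-3.69037076e-02,  2.64766875e-01,  1.60541658e+00, -9.45499972e-06,
        1.27373384e+00, -3.69054477e-02]), 'joint_vel': array([ 9.05906010e-04, -1.84432105e-04, -1.32166402e-03,  9.41877900e-05,
       -2.55717616e-04,  9.55928178e-05]), 'joint_torque': array([ 6.10465631e-04, -5.15121067e+01, -3.67308676e+01, -4.07824507e-05,
        1.31324201e-02,  1.46811578e-05]), 'tool_pos': array([6.74166418e-01, 2.30118329e-05, 2.00429905e-01]), 'tcp_rot': array([-2.22023569, -2.22024572,  0.00249406]), 'wrist_force': array([ 0.0432165 , -0.43667923,  0.58517895]), 'torque': array([ 0.0304661 ,  0.00701569, -0.00941876]), 'width': 1.0015484699478212}
scene {'fx': 483.42789862459716, 'fy': 483.42789862459716, 'cx': 252.72150705089274, 'cy': 197.82152394783424, 'D': array([-0.10052258,  0.        ,  0.        ,  0.        ,  0.        ]), 'position': array([ 1.03490771, -0.90960701,  1.17850675]), 'attitude': array([-2.31618534, -0.59904871,  0.22601523])}
side {'fx': 455.6905222084579, 'fy': 455.6905222084579, 'cx': 252.0047576791311, 'cy': 192.44377526925214, 'D': array([0.00317573, 0.        , 0.        , 0.        , 0.        ]), 'position': array([0.33224228, 0.99925138, 0.91668394]), 'attitude': array([-0.26243581,  2.72820454, -1.30067655])}
wrist {'fx': 327.5743705641957, 'fy': 327.5743705641957, 'cx': 263.0122280263378, 'cy': 196.06579612669546, 'D': array([-0.05262612,  0.        ,  0.        ,  0.        ,  0.        ]), 'position': array([0.67458273, 0.07526923, 0.37257233]), 'attitude': array([ 2.83998401e+00, -4.12584508e-04, -3.37132821e-03])}
```

View pics/scene0.png

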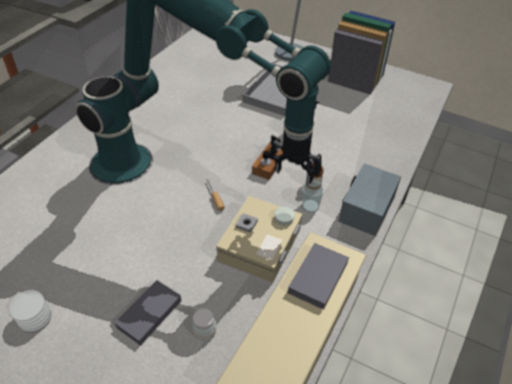

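View pics/side0.png

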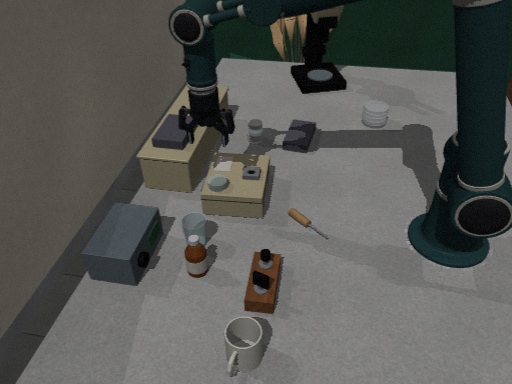

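View pics/wrist0.png

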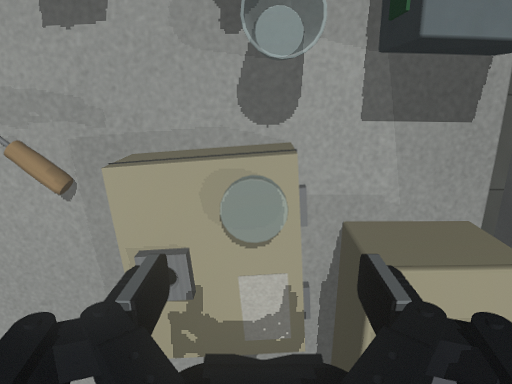

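```bash
cat > h.py <<'E'
import cv2,numpy as np
from scipy.spatial.transform import Rotation as R
from workcell import bot
def ray(ci,uv):
    K=np.array([[ci['fx'],0,ci['cx']],[0,ci['fy'],ci['cy']],[0,0,1]])
    p=cv2.undistortPoints(np.array([[uv]],float),K,ci['D'])[0,0]
    return ci['position'],R.from_rotvec(ci['attitude']).as_matrix()@np.array([p[0],p[1],1])
def atz(ci,uv,z):
    o,d=ray(ci,uv); return o+d*(z-o[2])/d[2]
def proj(ci,P):
    K=np.array([[ci['fx'],0,ci['cx']],[0,ci['fy'],ci['cy']],[0,0,1]])
    Rm=R.from_rotvec(ci['attitude']).as_matrix().T
    return cv2.projectPoints(np.array(P,float).reshape(-1,1,3),cv2.Rodrigues(Rm)[0],-Rm@ci['position'],K,ci['D'])[0][:,0]
def snap(n,f):
    im=bot.read_camera(n); cv2.imwrite(f,cv2.cvtColor(im,cv2.COLOR_RGB2BGR)); return im
def crop(src,dst,x0,y0,x1,y1,k):
    im=cv2.imread(src)[y0:y1,x0:x1]; cv2.imwrite(dst,cv2.resize(im,None,fx=k,fy=k,interpolation=cv2.INTER_CUBIC))
E
python3 - <<'E'
from h import *
crop('pics/side0.png','pics/s0c.png',170,140,330,320,3.3)
c=bot.camera_info('side');w=bot.camera_info('wrist')
print('handle',atz(c,(262,281),.072),'pin',atz(c,(265,256),.06))
print('lock side',atz(c,(251,172),.096),'wrist',atz(w,(171,276),.096))
for uv in [(105,167),(297,151)]: print(atz(w,uv,.082))
E
```

```text
handle [0.47106445 0.30149245 0.072     ] pin [0.48061735 0.20974747 0.06      ]
lock side [ 0.57842777 -0.09032384  0.096     ] wrist [ 0.58511487 -0.09167215  0.096     ]
[0.52911427 0.01273389 0.082     ]
[0.7043581 0.0269401 0.082    ]
```

View pics/s0c.png

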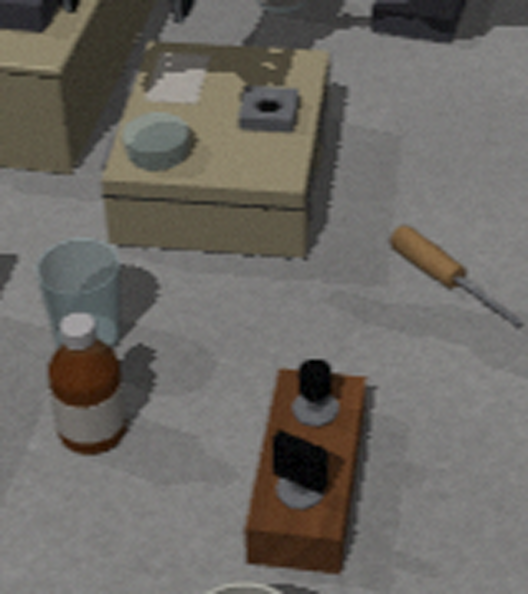

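>>> drive_tool:
  steps:
    - [[32, -25, 0], 0]
    - [[32, -25, 0], 0]
    - [[32, -25, 0], 0]
    - [[32, -25, 0], 0]
    - [[32, -25, 0], 0]
    - [[32, -25, 0], 0]
    - [[32, -25, 0], 0]
    - [[32, -25, 0], 0]

```text
time: 0.82
tool_pos: [0.4733, 0.2571, 0.2016]
tcp_rot: [-2.222, -2.221, 0.0]
wrist_force: [0.5, 0.3, -0.4]
width: 1.0
```

>>> drive_tool:
  steps:
    - [[0, 0, 0], 0]
    - [[0, 0, 0], 0]
    - [[0, 0, 0], 0]

```text
time: 1.07
tool_pos: [0.475, 0.2559, 0.2017]
tcp_rot: [2.22, 2.222, -0.0]
wrist_force: [-0.1, -0.9, -0.4]
width: 0.996
```

```bash
python3 - <<'E'
from h import *
c=bot.camera_info('wrist');print(c['position'],c['attitude'])
snap('wrist','pics/w1.png');snap('scene','pics/sc1.png')
s=bot.read_state();print(s['time'],s['tool_pos'],s['tcp_rot'])
cv2.imwrite('pics/w1b.png',cv2.resize(cv2.imread('pics/w1.png'),None,fx=1.5,fy=1.5,interpolation=2))
crop('pics/sc1.png','pics/sc1c.png',190,120,330,290,3.5)
E
```

```text
[0.47481894 0.33127849 0.37364046] [2.83929730e+00 8.07007952e-04 2.45831778e-04]
1.1667 [0.47575894 0.25505956 0.20169654] [ 2.22245386e+00  2.21975390e+00 -2.71846567e-04]
```

View pics/w1b.png

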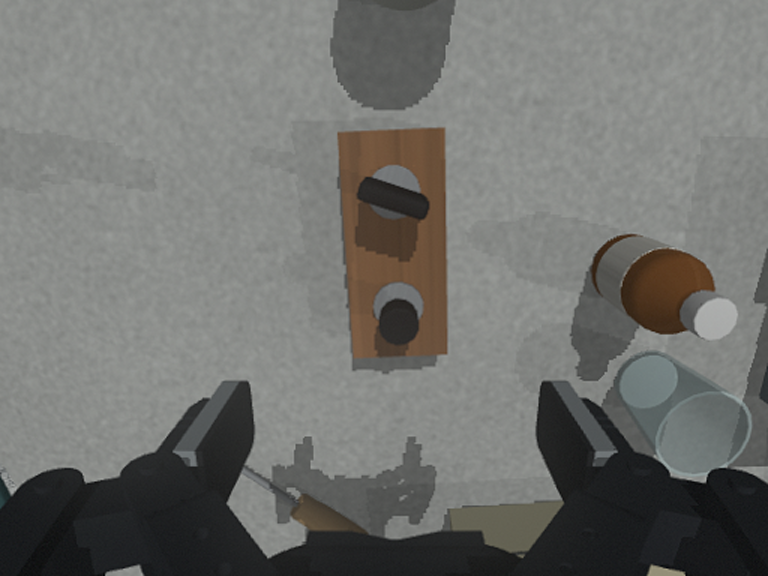

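View pics/sc1c.png

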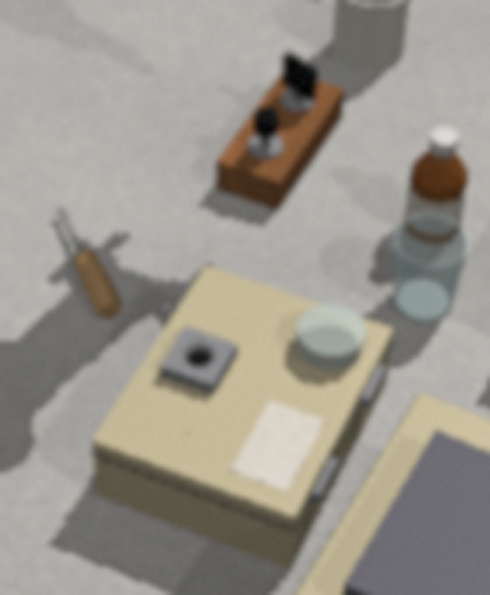

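```bash
cat > fit.py <<'E'
from h import *
from scipy.optimize import minimize
def hullmask(ci,P,shape,k=4):
    p=proj(ci,P); h=cv2.convexHull(p.astype(np.float32))[:,0]
    m=np.zeros((shape[0]*k,shape[1]*k),np.uint8)
    cv2.fillPoly(m,[np.round((h+.5)*k-.5).astype(np.int32)],1); return cv2.resize(m.astype(np.float32),(shape[1],shape[0]),interpolation=cv2.INTER_AREA)
def box(x,y,z,yaw,lx,ly,lz):
    g=np.array([[a,b,c] for a in(-1,1) for b in(-1,1) for c in(-1,1)])*np.array([lx,ly,lz])/2
    return g@R.from_euler('z',yaw).as_matrix().T+[x,y,z]
def fitbox(views,x0,z,dims):
    def cost(p): return sum(np.abs(hullmask(ci,box(p[0],p[1],z,p[2],*dims),m.shape)-m).sum()/max(m.sum(),1) for ci,m in views)
    best=None
    for dy in(-.3,0,.3):
        s=np.array(x0)+[0,0,dy]
        r=minimize(cost,s,method='Nelder-Mead',options=dict(initial_simplex=[s,s+[.006,0,0],s+[0,.006,0],s+[0,0,.2]],xatol=1e-4,fatol=1e-4))
        if best is None or r.fun<best.fun:best=r
    return best.x,best.fun
E
python3 - <<'E'
from fit import *
w=bot.camera_info('wrist')
im=cv2.imread('pics/w1.png')
m=(im.max(2)<70).astype(np.float32); mm=np.zeros_like(m); mm[112:150,235:290]=m[112:150,235:290]
# keep largest comp
n,l,st,_=cv2.connectedComponentsWithStats(mm.astype(np.uint8)); print(st)
mm=(l==1+np.argmax(st[1:,4])).astype(np.float32)
print('wrist',fitbox([(w,mm)],[.471,.3,-.3],.072,(.042,.012,.040)))
c=bot.camera_info('side'); im=cv2.imread('pics/side0.png')
m=(im.max(2)<40).astype(np.float32); ms=np.zeros_like(m); ms[268:292,248:276]=m[268:292,248:276]
print(ms.sum(),mm.sum())
print('side',fitbox([(c,ms)],[.471,.3,-.3],.072,(.042,.012,.040)))
print('both',fitbox([(c,ms),(w,mm)],[.471,.3,-.3],.072,(.042,.012,.040)))
# block corners top z=.04 from w1b/1.5
for uv in [(338,132),(444,128),(447,353),(353,357)]: print(atz(w,np.array(uv)/1.5,.04))
E
```

```text
[[     0      0    512    384 195792]
 [   238    118     48     29    816]]
wrist (array([ 0.4744118 ,  0.29838462, -0.32479203]), np.float64(0.08792892098426819))
230.0 816.0
side (array([ 0.47471394,  0.29780529, -0.43116136]), np.float64(0.14402173459529877))
both (array([ 0.47463287,  0.29811272, -0.33604548]), np.float64(0.2699095606803894))
[0.43908067 0.33662251 0.04      ]
[0.50777916 0.33896505 0.04      ]
[0.51428448 0.18069039 0.04      ]
[0.44465453 0.17759399 0.04      ]
```

>>> drive_tool:
  steps:
    - [[21, 0, 0], 0]
    - [[21, 0, 0], 0]
    - [[0, 0, 15], -7.1]
    - [[0, 0, 15], -7.1]
    - [[0, 0, 15], -7.1]
    - [[0, 0, 10], -7.1]
    - [[0, 0, 10], -7.1]
    - [[0, 0, 0], -7.1]
  jaw: 0.5

```text
time: 1.83
tool_pos: [0.4746, 0.2956, 0.1338]
tcp_rot: [-1.257, -2.876, 0.006]
wrist_force: [-0.1, -0.8, -0.2]
width: 0.497
```

>>> drive_tool:
  steps:
    - [[0, 0, 0], -7.1]
    - [[0, 0, 0], -7.1]
    - [[0, 0, 0], -7.1]
    - [[0, 0, 0], -7.1]
    - [[0, 0, 0], 0]
    - [[0, 0, 0], 0]
    - [[0, 0, 0], 0]

```text
time: 2.42
tool_pos: [0.4756, 0.2972, 0.1366]
tcp_rot: [-0.526, -3.097, 0.0]
wrist_force: [-0.0, -0.2, -0.1]
width: 0.501
```

```bash
cat >> h.py <<'E'
def rep(t=None):
    s=bot.read_state(); Rm=R.from_rotvec(s['tcp_rot']).as_matrix()
    print('t',s['time'],'pos',s['tool_pos'].round(4),'psi',np.degrees(np.arctan2(Rm[1,1],Rm[0,1])).round(2),'zax',Rm[:,2].round(4),'q6',s['q'][5].round(3),'F',s['wrist_force'].round(1),'T',s['torque'].round(3),'w',s['width'].round(3))
    if t is not None: print('shift tool mm',(Rm.T@(np.array(t)-s['tool_pos'])*1000).round(1))
E
python3 - <<'E'
from fit import *
rep([.4745,.2983,.055])
w=bot.camera_info('wrist'); snap('wrist','pics/w2.png')
c=bot.camera_info('side'); print('mug',atz(c,(243,333),.09)) 
E
```

```text
Traceback (most recent call last):
  File "h.py", line 20, in rep
    print('t',s['time'],'pos',s['tool_pos'].round(4),'psi',np.degrees(np.arctan2(Rm[1,1],Rm[0,1])).round(2),'zax',Rm[:,2].round(4),'q6',s['q'][5].round(3),'F',s['wrist_force'].round(1),'T',s['torque'].round(3),'w',s['width'].round(3))
                                                                                                                                                                                                                      ^^^^^^^^^^^^^^^^
AttributeError: 'float' object has no attribute 'round'
```

```bash
sed -i "s/s\['width'\].round(3)/round(s['width'],3)/" h.py
python3 - <<'E'
from fit import *
rep([.4745,.2983,.055])
w=bot.camera_info('wrist'); snap('wrist','pics/w2.png')
c=bot.camera_info('side'); print('mug',atz(c,(243,333),.09)) 
E
```

```text
t 2.4167 pos [0.4756 0.2972 0.1366] psi 70.73 zax [-2.e-04 -2.e-04 -1.e+00] q6 -0.72 F [-0.  -0.2 -0.1] T [0.007 0.009 0.027] w 0.501
shift tool mm [ 1.4  0.7 81.6]
mug [0.48141835 0.46074695 0.09      ]
```

View pics/w2.png

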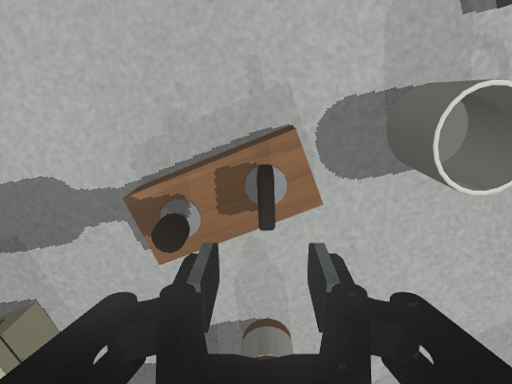

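>>> drive_tool:
  steps:
    - [[1, 0.5, 20], -0.6]
    - [[0, 0, 20], 0]
    - [[0, 0, 20], 0]
    - [[0, 0, 15], 0]
    - [[0, 0, 6], 0]
    - [[0, 0, 0], 0]
    - [[0, 0, 0], 0]

```text
time: 3.05
tool_pos: [0.4744, 0.2988, 0.056]
tcp_rot: [-0.504, -3.101, 0.0]
wrist_force: [0.1, 0.0, -0.8]
width: 0.495
```

```bash
python3 - <<'E'
from fit import *
rep([.4745,.2983,.055])
w=bot.camera_info('wrist'); snap('wrist','pics/w3.png')
c=bot.camera_info('side'); print('bottle',atz(c,(196,272),.0)) 
E
```

```text
t 3.05 pos [0.4744 0.2988 0.056 ] psi 71.55 zax [-1.e-04 -1.e-04 -1.e+00] q6 -0.731 F [ 0.1  0.  -0.8] T [ 0.038 -0.022 -0.008] w 0.495
shift tool mm [-0.2 -0.5  1. ]
bottle [0.66008955 0.24382815 0.        ]
```

View pics/w3.png

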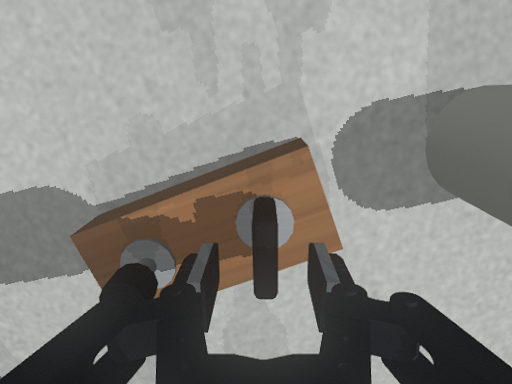

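>>> drive_tool:
  steps:
    - [[0, 0, 0], 0]
    - [[0, 0, 0], 0]
    - [[0, 0, 0], 0]
    - [[0, 0, 0], 0]
    - [[0, 0, 0], 0]
    - [[0, 0, 0], 0]
  jaw: 0
  force: 60

```text
time: 3.6
tool_pos: [0.4754, 0.2996, 0.0572]
tcp_rot: [0.502, 3.099, 0.003]
wrist_force: [0.9, 0.1, 6.7]
width: 0.113
```

```bash
python3 - <<'E'
from fit import *
rep()
E
```

```text
t 3.6 pos [0.4754 0.2996 0.0572] psi 71.59 zax [ 0.0024  0.0015 -1.    ] q6 -0.732 F [0.9 0.1 6.7] T [ 0.076 -0.01  -0.003] w 0.113
```

>>> drive_tool:
  steps:
    - [[0, 0, -8], 0]
    - [[0, 0, -12], 0]
    - [[0, 0, -20], 0]
    - [[0, 0, -20], 0]
    - [[0, 0, -25], 0]
    - [[0, 0, -25], 0]
    - [[0, 0, -20], 0]
    - [[0, 0, 0], 0]

```text
time: 4.27
tool_pos: [0.4769, 0.3003, 0.1919]
tcp_rot: [0.501, 3.094, 0.009]
wrist_force: [1.2, 0.8, 0.1]
width: 0.108
```

```bash
python3 - <<'E'
from fit import *
rep()
snap('wrist','pics/w4.png')
# lock estimates
im=cv2.imread('pics/sc1.png'); crop('pics/sc1.png','pics/lk.png',225,205,270,240,14); crop('pics/side0.png','pics/lks.png',225,150,275,195,12)
E
```

```text
t 4.2667 pos [0.4769 0.3003 0.1919] psi 71.6 zax [ 0.0077  0.0043 -1.    ] q6 -0.732 F [1.2 0.8 0.1] T [ 0.023 -0.011  0.048] w 0.108
```

View pics/w4.png

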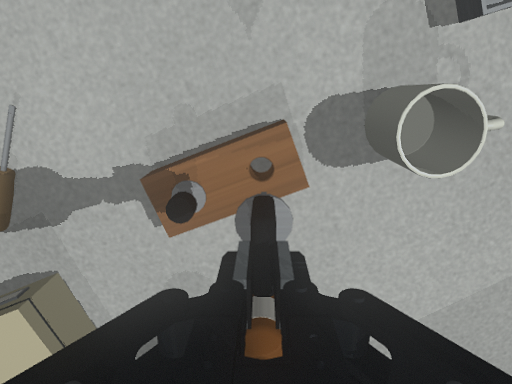

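View pics/lk.png

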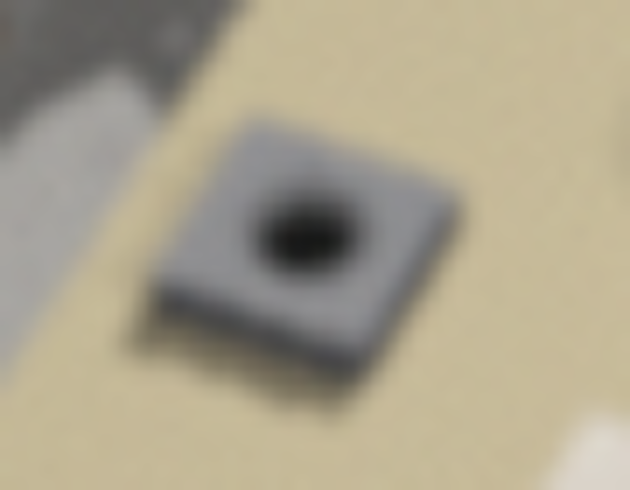

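View pics/lks.png

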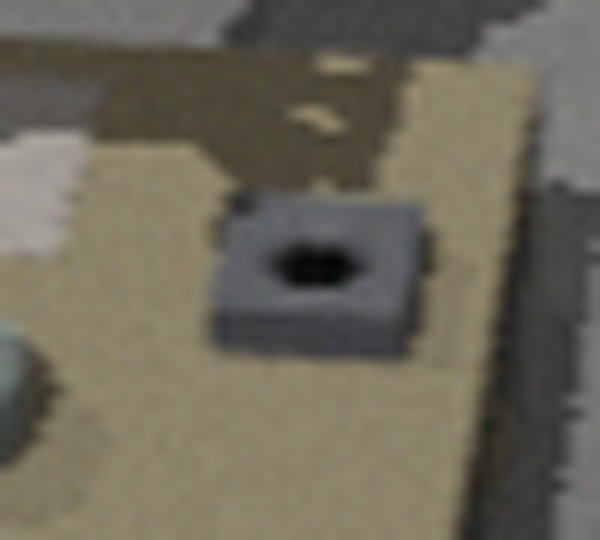

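```bash
python3 - <<'E'
from fit import *
rep()
s=bot.camera_info('scene');c=bot.camera_info('side')
# triangulate
def tri(obs):
    A=np.zeros((3,3));b=np.zeros(3)
    for ci,uv in obs:
        o,d=ray(ci,uv);d=d/np.linalg.norm(d);M=np.eye(3)-np.outer(d,d);A+=M;b+=M@o
    return np.linalg.solve(A,b)
print('tri',tri([(s,(246.3,221.3)),(c,(251,171.8))]), atz(s,(246.3,221.3),.096),atz(c,(251,171.8),.096))
# head corners in scene (top) crop/14
for uv in [(258,115),(462,200),(352,362),(158,283)]: print(atz(s,np.array(uv)/14+[224.5,204.5],.096))
print('side')
for uv in [(235,200),(425,208),(412,330),(213,312)]: print(atz(c,np.array(uv)/12+[224.5,149.5],.096))
# check scene/side calibration against key block: pin knob & handle
print('handle scene',atz(s,np.array((299,78))/3.5+[189.5,119.5],.072))
E
```

```text
t 4.3167 pos [0.4759 0.2997 0.1893] psi 71.6 zax [ 0.0051  0.0028 -1.    ] q6 -0.732 F [ 0.6  1.1 -1.7] T [-0.017  0.02  -0.035] w 0.11
tri [ 0.57822209 -0.09294733  0.09508657] [ 0.57783564 -0.09379895  0.096     ] [ 0.57863599 -0.09132819  0.096     ]
[ 0.55234158 -0.06905111  0.096     ]
[ 0.60203261 -0.06892796  0.096     ]
[ 0.60332411 -0.11937599  0.096     ]
[ 0.5573831 -0.1204537  0.096    ]
side
[ 0.60569736 -0.11646106  0.096     ]
[ 0.55677903 -0.12132489  0.096     ]
[ 0.55017816 -0.06961146  0.096     ]
[ 0.60079632 -0.0684165   0.096     ]
handle scene [0.47376687 0.30006368 0.072     ]
```

>>> drive_tool:
  steps:
    - [[-10, -16, 0], 0]
    - [[-20, -31, 0], 0]
    - [[-20, -31, 0], 0]
    - [[-20, -31, 0], 0]
    - [[-20, -31, 0], 0]
    - [[-20, -31, 0], 0]
    - [[-20, -31, 0], 0]
    - [[-20, -31, 0], 0]

```text
time: 4.98
tool_pos: [0.5416, 0.0286, 0.1839]
tcp_rot: [-0.502, -3.098, 0.001]
wrist_force: [0.2, 0.2, -0.7]
width: 0.118
```

>>> drive_tool:
  steps:
    - [[0, 0, 0], 7.1]
    - [[0, 0, 0], 7.1]
    - [[0, 0, 0], 7.1]
    - [[0, 0, 0], 7.1]
    - [[0, 0, 0], 7.1]
    - [[0, 0, 0], 7.1]
    - [[0, 0, 0], 7.1]
    - [[0, 0, 0], 7.1]

```text
time: 5.65
tool_pos: [0.5413, 0.0303, 0.1837]
tcp_rot: [-1.923, -2.481, 0.004]
wrist_force: [0.2, -0.1, -0.9]
width: 0.109
```

>>> drive_tool:
  steps:
    - [[0, 0, 0], 7.1]
    - [[0, 0, 0], 7.1]
    - [[0, 0, 0], 7.1]
    - [[0, 0, 0], 7.1]
    - [[0, 0, 0], 0]
    - [[0, 0, 0], 0]

```text
time: 6.15
tool_pos: [0.5418, 0.0303, 0.1842]
tcp_rot: [-2.464, -1.946, 0.004]
wrist_force: [0.2, -0.0, -0.6]
width: 0.114
```

```bash
python3 - <<'E'
from fit import *
rep([.578,-.0925,.16])
c=bot.camera_info('wrist'); print(c['position'],c['attitude'])
snap('wrist','pics/w5.png')
E
```

```text
t 6.15 pos [0.5418 0.0303 0.1842] psi -13.4 zax [-2.9e-03 -1.0e-04 -1.0e+00] q6 0.244 F [ 0.2 -0.  -0.6] T [-0.011 -0.043  0.01 ] w 0.114
shift tool mm [-111.1   63.8   24.1]
[0.559805   0.10353222 0.35616589] [ 2.82160293 -0.33182017 -0.05476756]
```

View pics/w5.png

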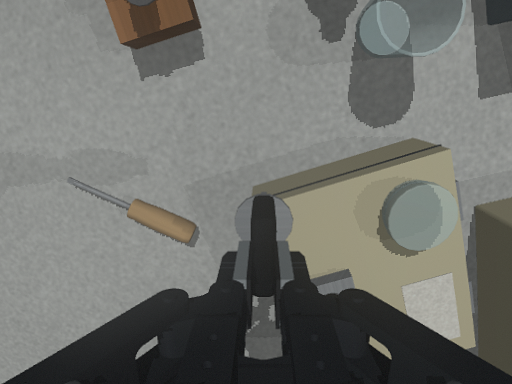

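>>> drive_tool:
  steps:
    - [[-30, 13, 0], 0]
    - [[-32, 13, 0], 0]
    - [[-32, 13, 0], 0]
    - [[-32, 13, 0], 0]
    - [[-32, 12, 0], 0]
    - [[-32, 0, 0], 0]
    - [[0, 0, 0], 0]
    - [[0, 0, 0], 0]

```text
time: 6.87
tool_pos: [0.5598, -0.1709, 0.1851]
tcp_rot: [-2.469, -1.941, 0.001]
wrist_force: [0.9, 0.6, -0.6]
width: 0.108
```

```bash
python3 - <<'E'
from fit import *
rep([.578,-.0925,.16])
c=bot.camera_info('wrist'); print(c['position'],c['attitude'])
snap('wrist','pics/w6.png')
print(proj(c,[.578,-.0925,.096]))
crop('pics/w6.png','pics/w6c.png',190,80,340,220,5)
E
```

```text
t 6.8667 pos [ 0.5598 -0.1709  0.1851] psi -13.67 zax [-1.2e-03  5.0e-04 -1.0e+00] q6 -0.1 F [ 0.9  0.6 -0.6] T [ 0.065 -0.02   0.064] w 0.108
shift tool mm [80.5 -0.8 25.1]
[ 0.57785151 -0.09787576  0.3571298 ] [ 2.82168301 -0.33876366 -0.05341603]
[[261.99436498  87.5635099 ]]
```

View pics/w6.png

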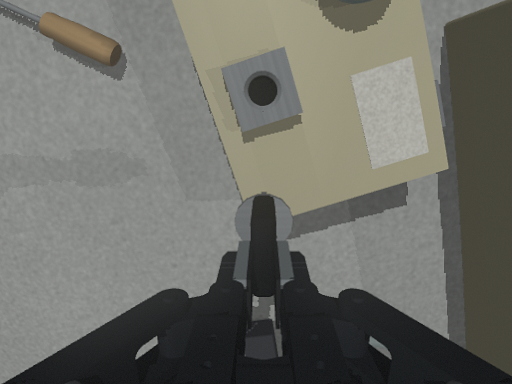

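View pics/w6c.png

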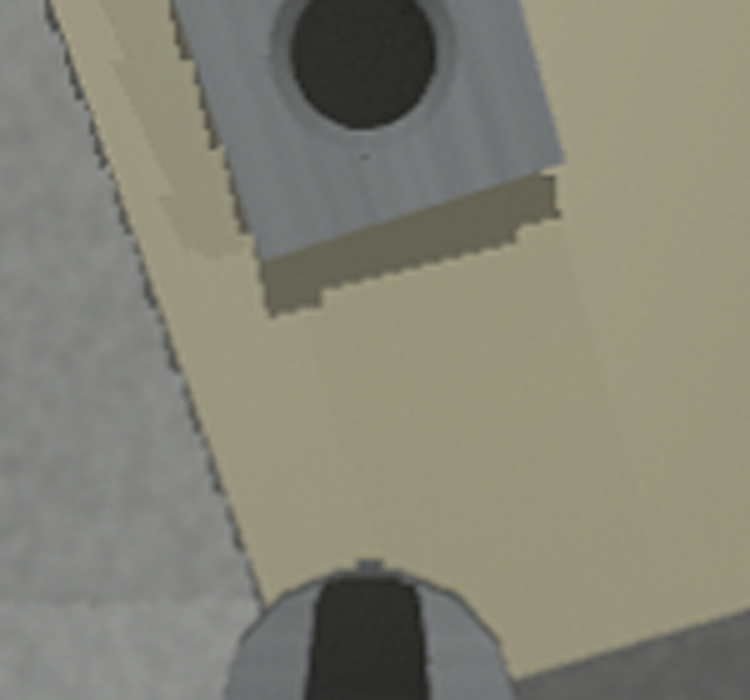

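```bash
python3 - <<'E'
from fit import *
s=bot.read_state();c=bot.camera_info('wrist');print(s['time'])
P=s['tool_pos'];Rm=R.from_rotvec(s['tcp_rot']).as_matrix()
T=lambda p:P+Rm@np.array(p)
import math
circ=lambda z,r:[T([r*math.cos(a),r*math.sin(a),z]) for a in np.linspace(0,6.28,60)]
im=cv2.imread('pics/w6.png'); k=4
big=cv2.resize(im[40:240,180:360],None,fx=k,fy=k,interpolation=2)
def dr(pts,col):
    p=(proj(c,pts)-[180,40]+.5)*k
    cv2.polylines(big,[np.round(p).astype(int)],True,col,1)
dr(circ(.0125,.018),(0,0,255)); dr(circ(.0165,.018),(0,0,200))
h=lambda z:[T([a,b,z]) for a,b in[(-.021,-.006),(.021,-.006),(.021,.006),(-.021,.006)]]
dr(h(-.0355),(0,255,0))
dr([T([.01,-.002,.0465]),T([-.01,-.002,.0465]),T([-.01,.002,.0465]),T([.01,.002,.0465])],(255,255,0))
L=[.578,-.0925,.096]
dr([np.array(L)+[r*math.cos(a),r*math.sin(a),0] for r in(.0145,) for a in np.linspace(0,6.28,60)],(0,0,255))
dr(box(*L[:2],.096,.07,.05,.05,0)[[0,2,6,4]],(0,255,0))
cv2.imwrite('pics/ov6.png',big)
E
```

```text
6.9167
```

View pics/ov6.png

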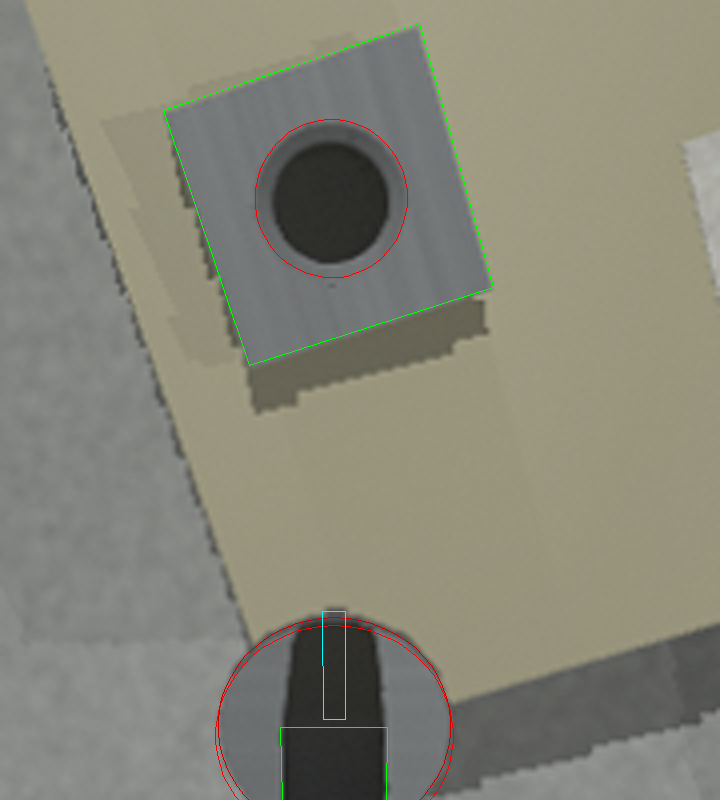

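>>> drive_tool:
  steps:
    - [[26, 0, 0], 0]
    - [[27, -0.5, 0], 0]
    - [[27, 0, 0], 0]
    - [[0, 0, 15], 0]
    - [[0, 0, 10], 0]
    - [[0, 0, 0], 0]
    - [[0, 0, 0], 0]
    - [[0, 0, 0], 0]

```text
time: 7.58
tool_pos: [0.5787, -0.0916, 0.1608]
tcp_rot: [-2.469, -1.943, 0.0]
wrist_force: [-0.6, -0.5, -1.0]
width: 0.11
```

```bash
python3 - <<'E'
from fit import *
rep([.578,-.0925,.127])
snap('side','pics/s7.png');snap('scene','pics/sc7.png');snap('wrist','pics/w7.png')
rep([.578,-.0925,.127])
crop('pics/s7.png','pics/s7c.png',190,110,310,220,5)
crop('pics/sc7.png','pics/sc7c.png',200,160,310,260,6)
E
```

```text
t 7.5833 pos [ 0.5787 -0.0916  0.1608] psi -13.59 zax [-4.e-04 -0.e+00 -1.e+00] q6 0.038 F [-0.6 -0.5 -1. ] T [-0.015 -0.06   0.026] w 0.11
shift tool mm [-1.  -0.4 33.8]
t 7.7333 pos [ 0.5793 -0.0921  0.1616] psi -13.64 zax [ 1.2e-03 -3.0e-04 -1.0e+00] q6 0.038 F [ 0.3 -0.4 -1.5] T [ 0.03  -0.003 -0.026] w 0.116
shift tool mm [-0.7 -1.2 34.6]
```

View pics/s7c.png

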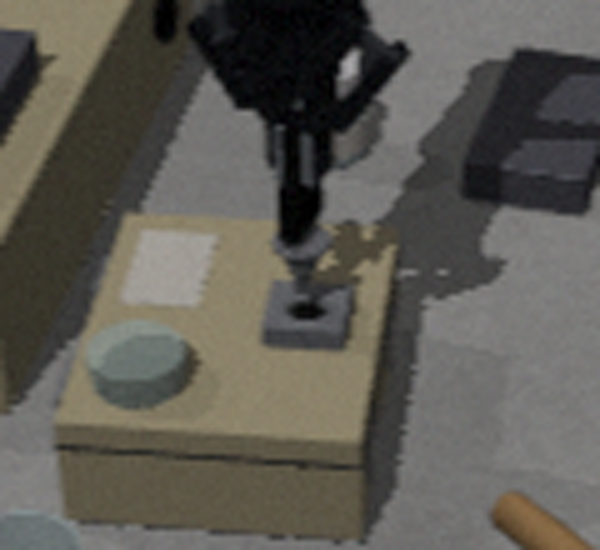

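View pics/sc7c.png

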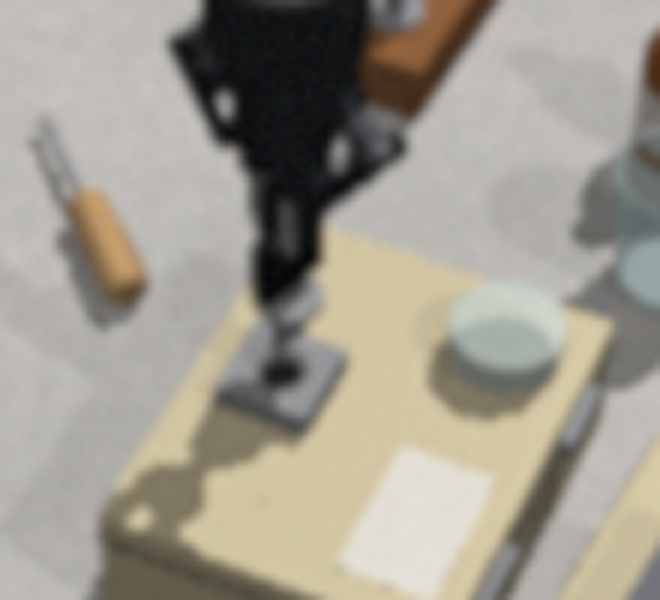

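>>> drive_tool:
  steps:
    - [[-0.6, -0.6, 6], 0]
    - [[0, 0, 8], 0]
    - [[0, 0, 4], 0]
    - [[0, 0, 3], 0]
    - [[0, 0, 3], 0]

```text
time: 8.15
tool_pos: [0.578, -0.0923, 0.1364]
tcp_rot: [2.469, 1.943, -0.001]
wrist_force: [0.2, -1.6, 0.4]
width: 0.111
```

```bash
python3 - <<'E'
from fit import *
rep([.578,-.0925,.127])
E
```

```text
t 8.15 pos [ 0.578  -0.0923  0.1364] psi -13.61 zax [-4.e-04 -5.e-04 -1.e+00] q6 0.037 F [ 0.2 -1.6  0.4] T [-0.297  0.055 -0.039] w 0.111
shift tool mm [-0.2  0.1  9.4]
```

>>> drive_tool:
  steps:
    - [[0, 0, 2], 0]
    - [[0, 0, 2], 0]
    - [[0, 0, 2], 0]
    - [[0, 0, 0], 0]

```text
time: 8.48
tool_pos: [0.5778, -0.0921, 0.1302]
tcp_rot: [-2.469, -1.943, 0.001]
wrist_force: [-0.2, -1.9, -2.3]
width: 0.111
```

```bash
python3 - <<'E'
from fit import *
rep([.578,-.0925,.127])
E
```

```text
t 8.4833 pos [ 0.5778 -0.0921  0.1302] psi -13.59 zax [-7.e-04 -3.e-04 -1.e+00] q6 0.037 F [-0.2 -1.9 -2.3] T [-0.46   0.033 -0.025] w 0.111
shift tool mm [-0.4  0.3  3.2]
```

>>> drive_tool:
  steps:
    - [[-0.4, 0, 1.5], 0]
    - [[0, 0, 1.5], 0]
    - [[0, 0, 1.5], 0]
    - [[0, 0, 1.5], 0]
    - [[0, 0, 1], 0]
    - [[0, 0, 0], 0]

```text
time: 8.98
tool_pos: [0.578, -0.0924, 0.1237]
tcp_rot: [2.469, 1.943, -0.0]
wrist_force: [-0.9, -2.4, 0.0]
width: 0.112
```

```bash
python3 - <<'E'
from fit import *
rep([.578,-.0925,.127])
E
```

```text
t 8.9833 pos [ 0.578  -0.0924  0.1237] psi -13.59 zax [ 0.e+00 -2.e-04 -1.e+00] q6 0.036 F [-0.9 -2.4  0. ] T [-0.452  0.1   -0.025] w 0.112
shift tool mm [-0.1 -0.  -3.3]
```

>>> drive_tool:
  steps:
    - [[-0.5, 0, 1], 0]
    - [[0, 0, 1], 0]
    - [[0, 0, 1], 0]
    - [[0, 0, 0], 0]

```text
time: 9.32
tool_pos: [0.5779, -0.0929, 0.1206]
tcp_rot: [2.469, 1.943, -0.0]
wrist_force: [-0.3, -3.1, 0.9]
width: 0.111
```

```bash
python3 - <<'E'
from fit import *
rep([.578,-.0925,.127])
E
```

```text
t 9.3167 pos [ 0.5779 -0.0929  0.1206] psi -13.61 zax [-0.e+00 -1.e-04 -1.e+00] q6 0.036 F [-0.3 -3.1  0.9] T [-0.589  0.131 -0.077] w 0.111
shift tool mm [ 0.4  0.  -6.4]
```

>>> drive_tool:
  steps:
    - [[-0.8, 0, 0], 0]
    - [[0, 0, 0], 0]
    - [[0, 0, 0], 0]

```text
time: 9.57
tool_pos: [0.5777, -0.0933, 0.1206]
tcp_rot: [-2.469, -1.942, -0.0]
wrist_force: [-0.4, -0.5, -0.1]
width: 0.109
```

```bash
python3 - <<'E'
from fit import *
rep([.578,-.0925,.127])
E
```

```text
t 9.5667 pos [ 0.5777 -0.0933  0.1206] psi -13.61 zax [-1.e-04  5.e-04 -1.e+00] q6 0.034 F [-0.4 -0.5 -0.1] T [-0.272 -0.01  -0.054] w 0.109
shift tool mm [ 0.9  0.1 -6.4]
```

>>> drive_tool:
  steps:
    - [[-0.2, 0, 1], 0]
    - [[0, 0, 1], 0]
    - [[0, 0, 0], 0]

```text
time: 9.82
tool_pos: [0.5779, -0.0937, 0.1189]
tcp_rot: [2.469, 1.943, 0.001]
wrist_force: [-0.9, -0.1, 1.1]
width: 0.113
```

```bash
python3 - <<'E'
from fit import *
rep([.5777,-.0935,.12])
E
```

```text
t 9.8167 pos [ 0.5779 -0.0937  0.1189] psi -13.6 zax [ 4.e-04  2.e-04 -1.e+00] q6 0.034 F [-0.9 -0.1  1.1] T [-0.168  0.153 -0.09 ] w 0.113
shift tool mm [ 0.1 -0.2 -1.1]
```

>>> drive_tool:
  steps:
    - [[0, 0, 1], 0]
    - [[0, 0, 1], 0]
    - [[0, 0, 0], 0]

```text
time: 10.07
tool_pos: [0.5779, -0.0937, 0.1169]
tcp_rot: [2.469, 1.943, 0.001]
wrist_force: [0.1, 0.2, 3.4]
width: 0.111
```

```bash
python3 - <<'E'
from fit import *
rep([.5777,-.0935,.12])
E
```

```text
t 10.0667 pos [ 0.5779 -0.0937  0.1169] psi -13.6 zax [ 5.e-04  0.e+00 -1.e+00] q6 0.034 F [0.1 0.2 3.4] T [-0.157  0.114 -0.028] w 0.111
shift tool mm [ 0.2 -0.2 -3.1]
```

>>> drive_tool:
  steps:
    - [[0, 0, 0], 2]
    - [[0, 0, 0], 2]
    - [[0, 0, 0], 2]
    - [[0, 0, 0], 0]

```text
time: 10.4
tool_pos: [0.5771, -0.0936, 0.1159]
tcp_rot: [-2.567, -1.809, 0.001]
wrist_force: [-0.2, -1.3, -1.1]
width: 0.11
```

>>> drive_tool:
  steps:
    - [[0, 0, 0], 2]
    - [[0, 0, 0], 2]
    - [[0, 0, 0], 2]
    - [[0, 0, 0], 0]

```text
time: 10.73
tool_pos: [0.5771, -0.0936, 0.1159]
tcp_rot: [-2.657, -1.674, 0.001]
wrist_force: [0.2, -1.3, -1.4]
width: 0.11
```

```bash
python3 - <<'E'
from fit import *
rep([.5777,-.0935,.12])
E
```

```text
t 10.7333 pos [ 0.5771 -0.0936  0.1159] psi -25.59 zax [-1.4e-03  4.0e-04 -1.0e+00] q6 0.243 F [ 0.2 -1.3 -1.4] T [-0.134  0.064  0.025] w 0.11
shift tool mm [ 0.3  0.5 -4.1]
```

>>> drive_tool:
  steps:
    - [[0, 0, 0], -2]
    - [[0, 0, 0.5], -2]
    - [[0, 0, 1], 0]
    - [[0, 0, 1], 0]
    - [[0, 0, 0], 0]

```text
time: 11.15
tool_pos: [0.5774, -0.0937, 0.1138]
tcp_rot: [-2.598, -1.765, 0.001]
wrist_force: [-0.8, -0.4, -0.5]
width: 0.11
```

```bash
python3 - <<'E'
from fit import *
rep([.5777,-.0935,.12])
E
```

```text
t 11.15 pos [ 0.5774 -0.0937  0.1138] psi -21.61 zax [-7.e-04  2.e-04 -1.e+00] q6 0.174 F [-0.8 -0.4 -0.5] T [-0.109  0.045 -0.03 ] w 0.11
shift tool mm [ 0.3  0.2 -6.2]
```

>>> drive_tool:
  steps:
    - [[0, 0, 1], 0]
    - [[0, 0, 1], 0]
    - [[0, 0, 0], 0]

```text
time: 11.4
tool_pos: [0.5779, -0.0939, 0.1132]
tcp_rot: [2.598, 1.766, 0.0]
wrist_force: [-2.5, -0.4, 3.5]
width: 0.108
```

>>> drive_tool:
  steps:
    - [[0, 0, 1], 0]
    - [[0, 0, 1], 0]
    - [[0, 0, 0], 0]

```text
time: 11.65
tool_pos: [0.5782, -0.094, 0.1132]
tcp_rot: [2.597, 1.765, 0.001]
wrist_force: [-6.2, 0.2, 13.9]
width: 0.112
```

```bash
python3 - <<'E'
from fit import *
rep([.5777,-.0935,.12])
E
```

```text
t 11.65 pos [ 0.5782 -0.094   0.1132] psi -21.6 zax [ 1.2e-03 -5.0e-04 -1.0e+00] q6 0.174 F [-6.2  0.2 13.9] T [-0.052  1.132  0.046] w 0.112
shift tool mm [ 0.3 -0.6 -6.8]
```

>>> drive_tool:
  steps:
    - [[0, 0, -1.2], 0]
    - [[0, 0, 0], 0]

```text
time: 11.82
tool_pos: [0.578, -0.094, 0.1132]
tcp_rot: [2.598, 1.765, 0.001]
wrist_force: [-4.1, 0.1, 8.2]
width: 0.115
```

```bash
python3 - <<'E'
from fit import *
rep([.5777,-.0935,.12])
snap('side','pics/s8.png');snap('scene','pics/sc8.png');snap('wrist','pics/w8.png')
rep()
crop('pics/s8.png','pics/s8c.png',225,135,280,190,12)
crop('pics/sc8.png','pics/sc8c.png',225,190,280,240,12)
c=bot.camera_info('side')
for z in(.096,.0985,.100): print(z,'collar underside near edge',(proj(c,[.5777-.018*.0,-.0935+.018,z])-[225,135]+.5)*12)
E
```

```text
t 11.8167 pos [ 0.578  -0.094   0.1132] psi -21.6 zax [ 1.e-03 -4.e-04 -1.e+00] q6 0.174 F [-4.1  0.1  8.2] T [-0.125  0.681 -0.019] w 0.115
shift tool mm [ 0.3 -0.4 -6.8]
t 11.9667 pos [ 0.578  -0.094   0.1132] psi -21.6 zax [ 8.e-04 -4.e-04 -1.e+00] q6 0.174 F [-4.2 -1.   8. ] T [-0.049  0.755  0.013] w 0.113
0.096 collar underside near edge [[308.85765784 484.7911026 ]]
0.0985 collar underside near edge [[308.60598605 476.79504286]]
0.1 collar underside near edge [[308.45470619 471.98861628]]
```

View pics/s8c.png

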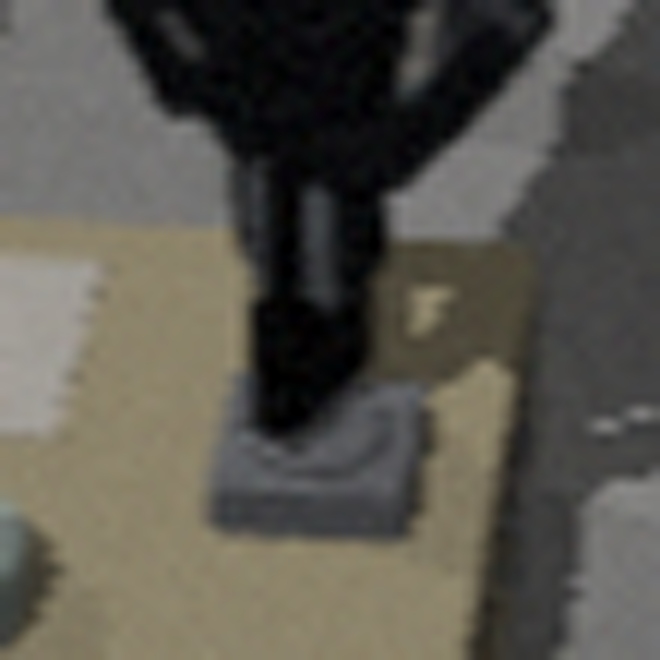

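View pics/sc8c.png

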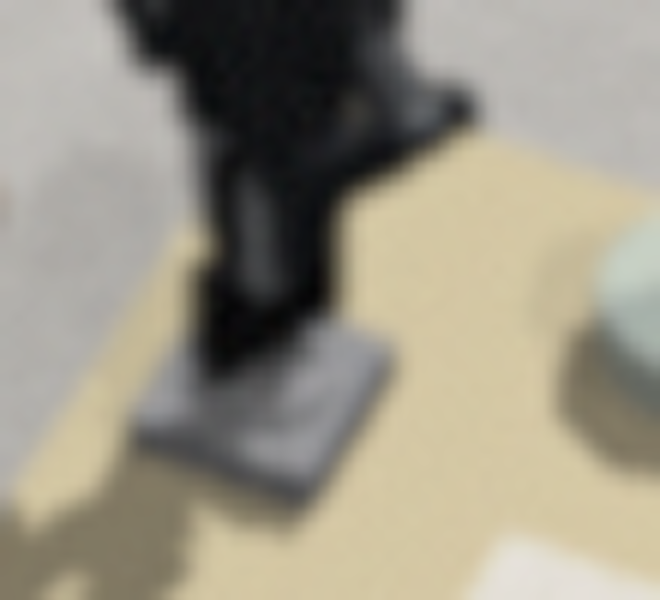

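View pics/w8.png

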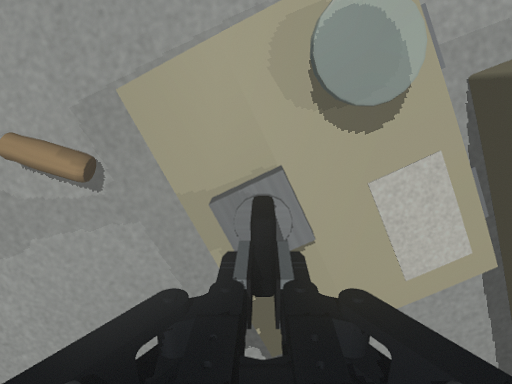

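>>> drive_tool:
  steps:
    - [[0, -0.3, -0.7], 0]
    - [[0, 0, 0], 3]
    - [[0, 0, 0], 4]
    - [[0, 0, 0], 4]
    - [[0, 0, 0], 4]
    - [[0, 0, 0], 0]

```text
time: 12.47
tool_pos: [0.5778, -0.0938, 0.1132]
tcp_rot: [2.808, 1.407, 0.001]
wrist_force: [-2.2, -1.7, 6.0]
width: 0.112
```

```bash
python3 - <<'E'
from fit import *
rep([.5777,-.0935,.12])
E
```

```text
t 12.4667 pos [ 0.5778 -0.0938  0.1132] psi -36.76 zax [ 9.e-04 -3.e-04 -1.e+00] q6 0.438 F [-2.2 -1.7  6. ] T [-0.086  0.5    0.029] w 0.112
shift tool mm [ 0.2 -0.3 -6.8]
```

>>> drive_tool:
  steps:
    - [[0, 0, 0], 4]
    - [[0, 0, 0], 4]
    - [[0, 0, 0], 4]
    - [[0, 0, 0], 4]
    - [[0, 0, 0], 4]
    - [[0, 0, 0], 0]

```text
time: 12.97
tool_pos: [0.5777, -0.0937, 0.1132]
tcp_rot: [3.01, 0.898, 0.001]
wrist_force: [-2.8, -1.7, 5.7]
width: 0.111
```

```bash
python3 - <<'E'
from fit import *
rep([.5777,-.0935,.12])
E
```

```text
t 12.9667 pos [ 0.5777 -0.0937  0.1132] psi -56.76 zax [ 7.e-04 -2.e-04 -1.e+00] q6 0.787 F [-2.8 -1.7  5.7] T [-0.102  0.489  0.023] w 0.111
shift tool mm [ 0.1 -0.2 -6.8]
```

>>> drive_tool:
  steps:
    - [[0, 0, 0], 4]
    - [[0, 0, 0], 4]
    - [[0, 0, 0], 4]
    - [[0, 0, 0], 4]
    - [[0, 0, 0], 4]
    - [[0, 0, 0], 3]
    - [[0, 0, 0], 0]

```text
time: 13.55
tool_pos: [0.5778, -0.0936, 0.1132]
tcp_rot: [3.129, 0.281, 0.001]
wrist_force: [-1.8, 0.2, 6.4]
width: 0.112
```

```bash
python3 - <<'E'
from fit import *
rep([.5777,-.0935,.12])
E
```

```text
t 13.55 pos [ 0.5778 -0.0936  0.1132] psi -79.72 zax [ 8.e-04  0.e+00 -1.e+00] q6 1.188 F [-1.8  0.2  6.4] T [-0.005  0.438  0.045] w 0.112
shift tool mm [-0.  -0.1 -6.8]
```

>>> drive_tool:
  steps:
    - [[0, 0, 0], 3]
    - [[0, 0, 0], 3.5]
    - [[0, 0, 0], 0]

```text
time: 13.8
tool_pos: [0.5778, -0.0935, 0.1132]
tcp_rot: [-3.14, -0.103, -0.001]
wrist_force: [-1.9, 0.9, 5.3]
width: 0.11
```

```bash
python3 - <<'E'
from fit import *
rep([.5777,-.0935,.12])
snap('wrist','pics/w9.png')
E
```

```text
t 13.8 pos [ 0.5778 -0.0935  0.1132] psi -86.24 zax [ 8.e-04  1.e-04 -1.e+00] q6 1.302 F [-1.9  0.9  5.3] T [0.007 0.455 0.035] w 0.11
shift tool mm [-0.1 -0.  -6.8]
```

View pics/w9.png

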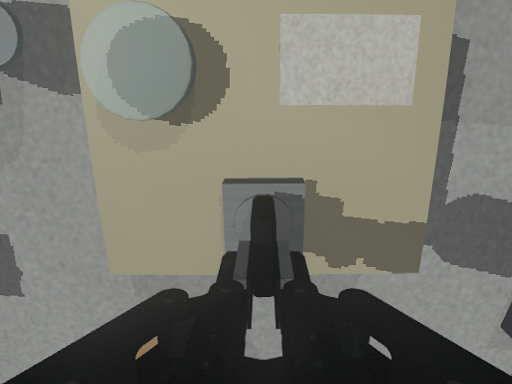

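>>> drive_tool:
  steps:
    - [[0, 0, 0], 0]
    - [[0, 0, 0], 0]
    - [[0, 0, 0], 0]
    - [[0, 0, 0], 0]
    - [[0, 0, 0], 0]
  jaw: 0.5

```text
time: 14.27
tool_pos: [0.5773, -0.0936, 0.1118]
tcp_rot: [-3.14, -0.107, 0.001]
wrist_force: [-0.3, -0.6, 0.3]
width: 0.499
```

>>> drive_tool:
  steps:
    - [[0, 0, -8], 0]
    - [[0, 0, -15], 0]
    - [[0, 0, -25], 0]
    - [[0, 0, -30], 0]
    - [[0, 0, -30], 0]
    - [[-25, 0, 0], 0]
    - [[-30, 0, 0], 0]
    - [[-25, 0, 0], 0]

```text
time: 14.93
tool_pos: [0.4971, -0.0992, 0.2217]
tcp_rot: [3.139, 0.108, 0.003]
wrist_force: [0.2, -0.5, 0.1]
width: 0.5
```

>>> drive_tool:
  steps:
    - [[0, 0, 0], 0]
    - [[0, 0, 0], 0]

```text
time: 15.1
tool_pos: [0.4971, -0.0992, 0.221]
tcp_rot: [3.139, 0.106, 0.002]
wrist_force: [0.2, 1.5, -0.2]
width: 0.499
```

```bash
python3 - <<'E'
from fit import *
rep()
snap('wrist','pics/w10.png');snap('side','pics/s10.png');snap('scene','pics/sc10.png')
c=bot.camera_info('wrist')
im=cv2.imread('pics/w10.png')
L=np.array([.5777,-.0935,0]);import math
cir=lambda z,r:[L+[r*math.cos(a),r*math.sin(a),z] for a in np.linspace(0,6.28,60)]
p0=proj(c,[L+[0,0,.1]])[0].astype(int);x0,y0=max(p0[0]-60,0),max(p0[1]-60,0)
big=cv2.resize(im[y0:y0+120,x0:x0+120],None,fx=5,fy=5,interpolation=2)
cv2.imwrite('pics/w10c.png',big)
for z,col in((.100,(0,0,255)),(.105,(255,0,0))):
    cv2.polylines(big,[np.round((proj(c,cir(z,.018))-[x0,y0]+.5)*5).astype(int)],True,col,1)
for z,col in((.148,(0,0,255)),(.153,(255,0,0))):
  for d in(0,):
    y=math.radians(-86.24+90); cv2.polylines(big,[np.round((proj(c,box(*L[:2],z,y,.042,.012,0)[[0,2,6,4]])-[x0,y0]+.5)*5).astype(int)],True,col,1)
cv2.imwrite('pics/w10o.png',big)
crop('pics/s10.png','pics/s10c.png',225,135,280,190,10)
E
```

```text
t 15.1 pos [ 0.4971 -0.0992  0.221 ] psi -86.14 zax [ 1.6e-03 -3.0e-04 -1.0e+00] q6 1.257 F [ 0.2  1.5 -0.2] T [-0.013 -0.013  0.025] w 0.499
```

View pics/w10o.png

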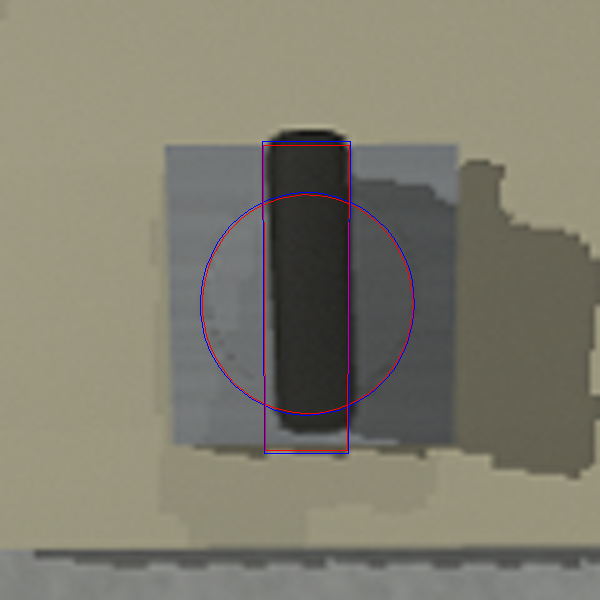

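View pics/s10c.png

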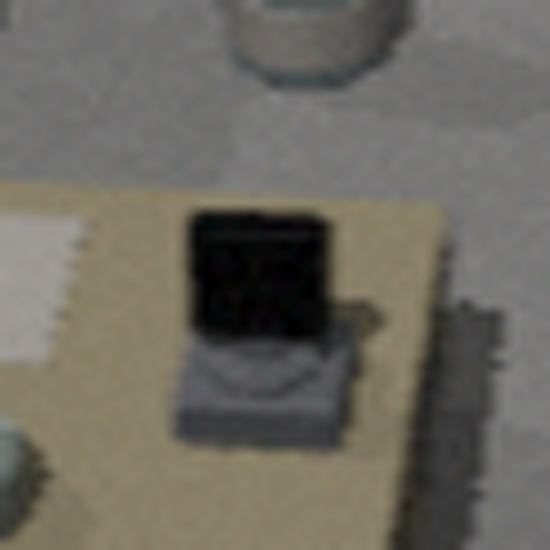

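View pics/sc10.png

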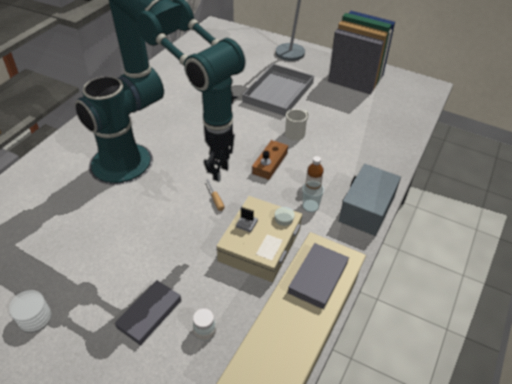

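```bash
python3 - <<'E'
from fit import *
c=bot.camera_info('side'); im=cv2.imread('pics/s10.png')
m=(im.max(2)<40).astype(np.float32); ms=np.zeros_like(m); ms[154:172,242:260]=m[154:172,242:260]
print(ms.sum())
for z in (.122,.125,.128,.131,.133,.136):
    b=min((np.abs(hullmask(c,box(.5777+dx,-.0935+dy,z,.04,.042,.012,.04),ms.shape)-ms).sum(),dx,dy) for dx in(-.001,0,.001) for dy in(-.001,0,.001))
    print(z,b)
w=bot.camera_info('wrist'); im=cv2.imread('pics/w10.png')
m=(im.max(2)<75).astype(np.uint8); n,l,st,ce=cv2.connectedComponentsWithStats(m)
p=proj(w,[.5777,-.0935,.14])[0].astype(int); mm=(l==l[p[1],p[0]]).astype(np.float32); print(mm.sum())
for z in(.125,.128,.131,.133): print(z,fitbox([(w,mm)],[.5777,-.0935,.05],z,(.042,.012,.04)))
E
```

```text
166.0
0.122 (np.float32(68.0), 0.001, -0.001)
0.125 (np.float32(46.9375), 0.001, -0.001)
0.128 (np.float32(33.4375), 0.001, -0.001)
0.131 (np.float32(32.25), 0.001, 0)
0.133 (np.float32(40.5), 0.001, 0.001)
0.136 (np.float32(61.3125), 0.001, 0.001)
1011.0
0.125 (array([ 0.57995241, -0.0944865 ,  0.11283092]), np.float64(0.060892678797245026))
0.128 (array([ 0.57975741, -0.09443802,  0.11248944]), np.float64(0.07010385394096375))
0.131 (array([ 0.57994529, -0.09440345,  0.10742575]), np.float64(0.08450791239738464))
0.133 (array([ 0.5793827 , -0.09451154,  0.10746121]), np.float64(0.0974901095032692))
```

```bash
python3 - <<'E'
from workcell import bot
print(bot.finish_job())
E
```

```text
the job is handed in; nothing more can be done
None
```

I took the paddle key from the block, put it into the chest's lock and turned it clockwise. I then let go and handed the job in at about 15 s; no verdict is reported.

- **Finding the keyway:** Under about 4–5 N of pressure the blade slipped into the slot within the first 6° of turning, so no back-and-forth was needed. The pressure then vanished. I went about 12° clockwise in all before noticing, and turned 4° back before pushing the key home.
- **Going home:** The collar stopped hard on the lock. The highest force I read was about 14 N, below the 25 N limit.
- **Turning:** I turned the key about 65° clockwise. Allowing for the blade's play in the slot, that puts the cam at roughly 0.9 rad or more, past the 0.8 needed. I could not read the cam directly, and the turning torque I measured was small, about 0.02–0.05 N m with similar noise, against the roughly 0.07 N m given for the cam.

**Last checks:** The key stands upright with its collar on the lock and the gripper clear of it. The handle's centre should be 128 mm up. The side view gave 128–131 mm; the wrist view fitted best at the lowest height I tried, 125 mm. The wrist view put the key's angle about 2.5° from the tool's angle. In the last scene view the other key, the dish and the rest looked undisturbed.

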